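# Stop the bench press, clear its die and reset the stop

### The arm

A 6-joint arm with a two-finger parallel gripper is mounted at the origin on the work surface. World frame = base frame: x ahead of the robot, y to its left, z up, the work surface at z = 0. Lengths are in m, angles in degrees, forces in N, time in s.
With the tool pointing down it reaches from about 0.4 to 0.825 m from the base axis. Payload 7 kg.
Tool frame: the origin (TCP) lies on the centre line of the jaws, within the pads' length; the fingertips stand 19 mm ahead of it and the grasp point (between the pads) is the TCP; z points along the fingers, y is the line along which they close (so a half turn about z gives the same grasp; the last joint's range is limited). The gripper opens to 88 mm and grips with 3 to 60 N. Pads are 19 mm wide; open, the fingers measure 130 mm over their backs; the gripper's body (78 mm by 193 mm) begins 47 mm behind the grasp point.
Start: joints at [81.881, 20.546, 0.682, 0, -70.136, -16.507], TCP at [0.281, 0.614, 0.223] pointing down, gripper open.
Joint ranges: [-176.03, 176.03], [-82.01, 121.73], [-58.28, 71.71], [-173.87, 95.51], [-174.79, -0.11], [-173.66, 173.66]. Speed limits (degrees/s): [136.94, 136.94, 172.46, 180, 180, 180].

### API

Orientations are given as [roll, pitch, yaw] about the fixed x, y, z axes, in that order (R = Rz(yaw) Ry(pitch) Rx(roll)).
In Python, from plant import ctrl gives the robot as it stands.
- The arm moves only by the tool move_arm, never from a script. Its argument "motion" is a list of rows, each a list of 3 entries, a list of its own where there are three numbers: the shift along the tool's x, y, z in mm, then the turn, a rotation vector about the tool's x, y, z in degrees, then the closure, from 0 (fully open) to 1 (shut). A call has 1 to 10 rows; each row is the pose to reach, as a shift and turn from the pose commanded when the call began, along the tool's axes at that moment; what a row does not reach only later rows make up. A row lasts 1/12 s, in which the tool goes at most 41.7 mm and 7.16 degrees, less where a joint would pass 70% of its speed; a pose out of reach is approached as far as the arm can. A call with a gripper value outside its range is refused whole. The fingers move at their own pace and stop on an object; the grip force is fixed at half the most. Time passes only in rows, so rows that repeat a pose let the fingers close. It gives the time, the measured TCP pose, the force, the opening and the grip force at its end, in the units of the state.
- ctrl.get_obs(): the state, without advancing time (a new reading comes with each control period).
- ctrl.snapshot(name): name is "scene" or "side" or "wrist"; returns a dict with "color" (420x560x3 uint8, blue, green, red), "camera_matrix" (3x3 intrinsics, pixels), "cam_to_world" (4x4, takes a point from camera to world coordinates). Camera axes: x right, y up, looking along -z (the intrinsics and any distortion apply to the point x, -y, -z); pixel columns grow to the right and rows downward; lengths in m; the calibration is good to about 2 mm. A picture is of the moment at which its call begins. There is no depth.
- ctrl.close_job(): hands the job in; it is judged then, once.
The state is a dict: "clock": time; "joint_pos": joint angles; "qvel": joint speeds; "tau": joint torques, N m; "tool_pos": TCP position; "orientation": TCP orientation; "force": force on the tool from outside, world axes, zero at the start; "moment": the same for the moment, N m; "opening": finger opening in m; "gripper_force": force on a finger pad.
Only numpy, scipy, OpenCV 4.12 (cv2) and the standard library are available. Lean on these libraries where they do the work, as an engineer would, in place of code of your own. Each camera call takes 0.05 s, during which the arm holds its last target. There are 200 camera calls.

### The job

Before reaching into the open bench press, push the mushroom stop button on the control box down until it latches and stays down. With it latched, lift the pressed brass cover out of the die and set it down flat, open side down, on the bottom of the parts tray beside the cover already lying there, without letting go of it above the tray. Only then twist the mushroom clockwise until the latch lets go, so that the button ends fully up again; do not ram the button, and leave the other things where they are.

Things in the scene. Friction and masses are not known exactly. Their poses are not given: they have to be found in the camera images.
- box: grey control box, foot 135 x 125 mm, with a sloping top face carrying the mushroom stop. Origin: centre of its underside, z up; the face slopes down towards -x. Face and button axis lean 25 degrees (0.436 rad) towards -x: in the box's frame the axis points out along (-0.422, 0, 0.906) and meets the face at (-0.009, 0, 0.091).
- stop_top (a point): centre of the domed top of the mushroom head, on its axis, 48 mm out from the face when up; it moves and turns with the head, z along the axis outward. The head is a ribbed disc 58 mm in diameter: straight side 6 to 19 mm below the top, underside 22 mm below the top, 26 mm off the face when up; under it only a 24 mm stem and a collar 68 mm wide, 5 mm high.
- stop (a joint): how far the mushroom is pressed in along its axis, m: 0 fully up, 0.011 at the stop. A spring pushes it out (about 5 N up, 12 N at the bottom; passing the latch adds a few N; a push that stops at about 16 N latches it surely). Pushed beyond about 9 mm it latches and then rests at about 0.008.
- stop_turn (a joint): turn of the mushroom head about its axis, rad, growing clockwise as seen from outside looking at the head; 0 at rest, stop at 1.0, sprung back weakly to 0. When latched, turning past about 0.65 rad frees the latch and the spring pushes the head out (if the hand lets it); aim for about 0.85.
- press: open bench press, base 195 x 180 mm, on it a steel die block 170 x 110 mm, top 60 mm above the table, with a cavity 124 x 50 mm, 14 mm deep, at its centre, long side along the press's x. The upper platen is swung back on the +x side (hinge 98 mm from the centre, rising to about 125 mm). Origin: centre of the cavity, at table height; z up.
- cover: pressed brass cover to be moved, an upside-down pan 120 x 46 x 32 mm (x, y, z), walls 3 mm, closed top, open below. Origin: centre of its lower rim plane; z towards its closed top. It starts in the die cavity, 2 mm play all round, standing 18 mm proud of the die block.
- tray: shallow open parts tray, 170 x 184 mm (x, y), 14 mm high, walls and bottom 4 mm thick. Origin: centre of its underside; the made cover lies on its -y half, the +y half is free (free place centred at y = +38 mm, long side along x).
- made: a second brass cover of the same shape and size (120 x 46 x 32 mm), made earlier, lying in the tray along the tray's x at about y = -48 mm, origin centre of its lower rim. Leave it there.
- driver: screwdriver lying on the table in front of the control box, 150 mm long; bystander, origin near its middle on the underside
- jar: glass jar with lid behind the control box, 52 mm across, 60 mm high; bystander, origin centre of its underside
- brush: small bench brush lying in front of the press, 160 mm long; bystander, origin near its middle on the underside
Things that resemble listed ones, but are neither listed nor needed, are in the scene too. What is shaped like the cover but black or blue is not meant.

How it is judged:
By the outcome, as a careful person would: the job done as asked, in the order asked, and still so for the second after the job is handed in, with the robot touching nothing.
It also fails if it takes over 69 s, if anything falls off the work surface, if the arm or the gripper's body presses on something with over 40 N, if the wrist force passes 120 N, or if a joint passes its speed limit or range.

## Working session

There is one attempt and no reset: what is moved stays moved. The work goes in short steps, Python scripts to look and compute and a tool call to move; the robot and the scene stay as the last step left them, time stands still between calls to the robot, and variables do not carry over. Pictures are saved under pics/ and viewed, at most 10 in all, crops included, and the job is handed in when it is done.

Besides the shell and the picture viewer there is one more tool, called after ">>>" by a JSON object that holds its "name" and its "arguments". move_arm: Moves the arm, as the interface text tells. Its arguments: {"type":"object","properties":{"motion":{"type":"array"}},"required":["motion"]}

```bash
mkdir -p pics; python3 - <<'E'
from plant import ctrl
import cv2
for n in("scene","side"):
    s=ctrl.snapshot(n);cv2.imwrite(f"pics/{n}0.png",s["color"]);print(n,s["camera_matrix"].round(1).tolist(),s["cam_to_world"].round(3).tolist(),[k for k in s])
o=ctrl.get_obs();print(o)
E
```

```text
scene [[533.7, 0.0, 283.4], [0.0, 533.7, 198.5], [0.0, 0.0, 1.0]] [[-0.18, -0.574, 0.799, 1.639], [0.984, -0.094, 0.154, 0.176], [-0.014, 0.814, 0.581, 0.862], [0.0, 0.0, 0.0, 1.0]] ['color', 'camera_matrix', 'cam_to_world']
side [[521.7, 0.0, 273.1], [0.0, 521.7, 207.2], [0.0, 0.0, 1.0]] [[0.9, 0.296, -0.32, 0.244], [-0.436, 0.644, -0.629, -0.724], [0.02, 0.705, 0.709, 0.895], [0.0, 0.0, 0.0, 1.0]] ['color', 'camera_matrix', 'cam_to_world']
{'clock': 0.1, 'joint_pos': array([ 8.18818595e+01,  2.05867275e+01,  6.40040785e-01, -1.49970093e-02,
       -7.01381915e+01, -1.65053782e+01]), 'qvel': array([-0.02918236, -0.04798764,  0.20340778,  0.08147013,  0.09050341,
       -0.07486631]), 'tau': array([-1.36247138e-03, -5.84164488e+01,  2.93751079e+01,  7.01552555e+00,
        1.02153546e-02, -5.36985181e-05]), 'tool_pos': array([0.28111468, 0.61319111, 0.22213956]), 'orientation': array([ 1.79914614e+02, -1.05980910e-02, -2.46286165e+01]), 'force': array([ 0.41750487, -0.33475309, -0.13499605]), 'moment': array([0.01916962, 0.03769988, 0.04725601]), 'gripper_force': 0.0, 'opening': 0.08791345755211566}
```

View pics/scene0.png

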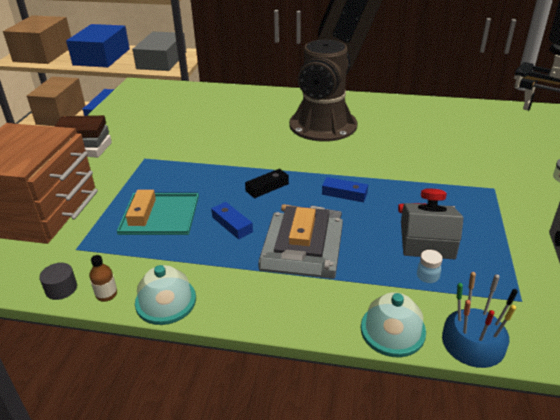

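View pics/side0.png

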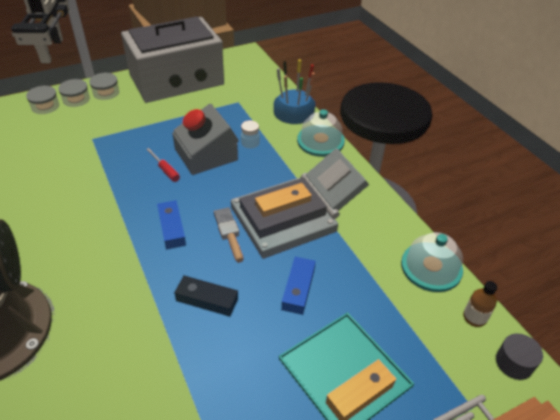

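Orange-brass covers: the one in the press is at scene (302,227) / side (284,198), and the one in the tray is at scene (141,207) / side (361,389). Lookalikes are two blue ones at scene (232,219) and (345,188), and one black at (267,183). The target is the brass one in the die. The red mushroom is at scene (433,194) / side (194,120).

```bash
python3 - <<'E'
import cv2,numpy as np
A=cv2.imread("pics/scene0.png");B=cv2.imread("pics/side0.png")
def crop(I,x,y,w,h,W,H,):
    c=cv2.resize(I[y:y+h,x:x+w],(W,H),interpolation=cv2.INTER_CUBIC)
    for k in range(0,w,10):
        cv2.line(c,(k*W//w,0),(k*W//w,4 if k%50 else 10),(255,255,255),1)
        if k%20==0: cv2.putText(c,str(x+k),(k*W//w,20),0,.35,(255,255,255),1)
    for k in range(0,h,10):
        cv2.line(c,(0,k*H//h),(6,k*H//h),(255,255,255),1)
        if k%20==0: cv2.putText(c,str(y+k),(8,k*H//h+4),0,.35,(255,255,255),1)
    return c
c=[crop(A,255,200,100,75,400,300),crop(B,225,150,120,90,400,300),crop(A,390,180,100,75,400,300),crop(B,155,95,120,90,400,300)]
cv2.imwrite("pics/c1.png",np.vstack([np.hstack(c[:2]),np.hstack(c[2:])]))
c=[crop(A,110,180,100,75,400,300),crop(B,270,310,140,105,400,300)]
cv2.imwrite("pics/c2.png",np.hstack(c))
E
```

```text
(no output)
```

View pics/c1.png

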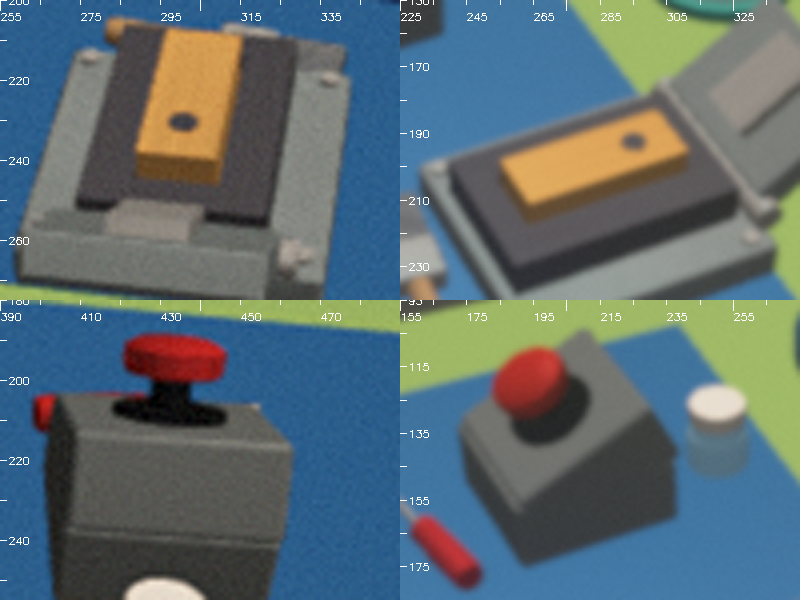

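View pics/c2.png

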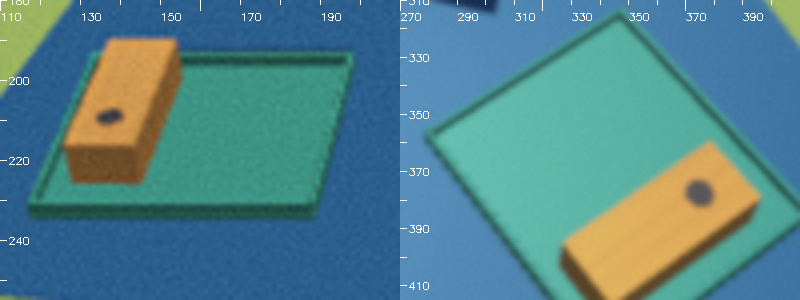

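```bash
cat > h.py <<'E'
from plant import ctrl
import numpy as np
from scipy.optimize import least_squares
from scipy.spatial.transform import Rotation as R
def proj(s,P):
    T=np.linalg.inv(s["cam_to_world"]);c=np.atleast_2d(P)@T[:3,:3].T+T[:3,3]
    K=s["camera_matrix"];return np.c_[K[0,0]*c[:,0]/-c[:,2]+K[0,2],K[1,1]*-c[:,1]/-c[:,2]+K[1,2]]
def tri(obs):  # [(snap,uv)..]
    f=lambda p:np.concatenate([(proj(s,p)[0]-uv) for s,uv in obs])
    r=least_squares(f,[.6,.1,.05]);return r.x,np.abs(r.fun).max()
def rect(obs,L,W,x0=(.6,.1,.05,0)): # obs [(snap, i, uv)], corners order --,-+,++,+- ; fits x,y,z,yaw
    C=np.array([[-L,-W],[-L,W],[L,W],[L,-W]])/2
    def f(p):
        c,s=np.cos(p[3]),np.sin(p[3]);P=np.c_[C@np.array([[c,s],[-s,c]])+p[:2],np.full(4,p[2])]
        return np.concatenate([proj(s_,P[i])[0]-uv for s_,i,uv in obs])
    r=least_squares(f,x0);return r.x*[1,1,1,57.2958],r.fun.round(1)
E
python3 - <<'E'
from h import *
A=ctrl.snapshot("scene");B=ctrl.snapshot("side")
def both(a,b):return [(A,i,u) for i,u in enumerate(a) if u]+[(B,i,u) for i,u in enumerate(b) if u]
print("cover",*rect(both([(295.75,207.25),(316,209),(310,240),(289,238.5)],[(263.4,211.8),(255.3,198),(303.6,183),(311.4,197.1)]),.12,.046))
print("made",*rect(both([(136.75,189.5),(154.25,190),(144.5,216.75),(126,216.5)],[(344.2,415),(327,395.4),(379.2,359),(396,380)]),.12,.046))
print("tray",*rect(both([(133.25,193),(198.5,193.5),(189.25,231.5),(117.5,231.5)],[None,(279,356.5),(347,313.5),(410,381)]),.17,.184))
print("head",tri([(A,(433.75,194.3)),(B,(194,120.2))]))
for n,a,b in[("+x-y",(408.75,213.5),(230.6,127.4)),("+x+y",(463,216.75),(210.5,103.4))]:print(n,tri([(A,a),(B,b)]))
E
```

```text
cover [0.64981378 0.02776596 0.07305625 0.20161649] [ 0.   1.1 -1.8  1.1 -2.6  1.2 -1.4  0.6 -0.5 -1.2 -1.1 -0.5 -2.6 -0.6
 -0.9 -2.3]
made [ 0.58093715 -0.41987464  0.0321255   8.66430227] [-0.8  1.  -1.7  0.6 -2.6  0.4 -1.9  0.5 -1.   1.  -1.  -1.3 -1.6 -0.4
 -0.7 -1.6]
tray [ 5.78486245e-01 -3.68079564e-01  7.46882290e-03  9.54508420e+00] [-0.7  1.  -0.6  0.3 -1.1  0.6 -1.2  0.8 -2.8 -1.2 -2.  -2.1  1.8  1.5]
head (array([0.54761893, 0.32986962, 0.11932029]), np.float64(1.443135658809723))
+x-y (array([0.62304959, 0.27201573, 0.11204125]), np.float64(1.098453406002747))
+x+y (array([0.61564707, 0.39357152, 0.11152342]), np.float64(1.4192452402957656))
```

Scene pixels used: cover top corners (296,207), (316,209), (310,240), (289,238); the head centre is at (434,194). The measured heights come out about 5 mm low against the text, so I'll refine with the wrist camera from a standoff over the button.

```bash
cat >> h.py <<'E'
def go(pos,Rm):
    o=ctrl.get_obs();R0=R.from_euler("xyz",o["orientation"],degrees=True)
    print("shift",(R0.inv().apply(np.array(pos)-o["tool_pos"])*1000).round(1),"turn",(R0.inv()*Rm).as_rotvec(degrees=True).round(2),"t",o["clock"],"F",o["force"].round(1))
def btn(yaw): # tool orientation for button, yaw of box deg
    Rb=R.from_euler("z",yaw,degrees=True);z=Rb.apply([.4226,0,-.9063]);y=Rb.apply([0,-1,0])
    return R.from_matrix(np.c_[np.cross(y,z),y,z])
def down(yaw): return R.from_euler("xyz",[180,0,yaw],degrees=True)
E
python3 - <<'E'
from h import *
Rm=btn(3.5);top=np.array([.5426,.330,.1345])
go(top-Rm.as_matrix()[:,2]*.119,Rm)
E
```

```text
shift [311.4 172.3 -19.7] turn [  6.19  24.5  -27.67] t 0.2 F [-0.2 -0.1  0.1]
```

>>> {"name": "move_arm", "arguments": {"motion": [[[31, 17, -20], [0.6, 2.4, -2.7], 0], [[62, 34, -20], [1.2, 4.8, -5.4], 0], [[100, 55, -20], [1.9, 7.4, -8.3], 0], [[140, 77, -20], [2.5, 9.8, -11], 0], [[180, 99, -20], [3.2, 12.5, -14], 0], [[220, 121, -20], [4, 16, -18], 0], [[260, 143, -20], [5, 20, -22.5], 0], [[290, 160, -20], [5.8, 23, -26], 0], [[311, 172, -20], [6.2, 24.5, -27.7], 0], [[311, 172, -20], [6.2, 24.5, -27.7], 0]]}}

```text
clock: 1.03
tool_pos: [0.4925, 0.3213, 0.2417]
orientation: [179.9, -25.0, 3.5]
force: [-0.8, -0.7, -1.1]
opening: 0.0877
gripper_force: 0.0
```

```bash
python3 - <<'E'
from h import *
import cv2
Rm=btn(3.5);top=np.array([.5426,.330,.1345])
s=ctrl.snapshot("wrist");I=s["color"];cv2.imwrite("pics/w1.png",I)
np.savez("w1.npz",camera_matrix=s["camera_matrix"],cam_to_world=s["cam_to_world"])
print(s["cam_to_world"].round(3).tolist(),s["camera_matrix"].round(0).tolist(),proj(s,top))
go(top-Rm.as_matrix()[:,2]*.119,Rm);print(ctrl.get_obs()["joint_pos"])
E
```

```text
[[0.06, 0.989, -0.135, 0.496], [-0.998, 0.059, -0.006, 0.321], [0.002, 0.135, 0.991, 0.422], [0.0, 0.0, 0.0, 1.0]] [[308.0, 0.0, 283.0], [0.0, 308.0, 209.0], [0.0, 0.0, 1.0]] [[276.12969464 200.59860704]]
shift [-0.1 -3.1  0.2] turn [ 0.04 -0.01 -0.12] t 1.0833 F [-0.2 -0.4 -0.3]
[ 64.1382083    0.20838514 -38.91374066  32.78868879 -42.93478487
   6.44640911]
```

View pics/w1.png

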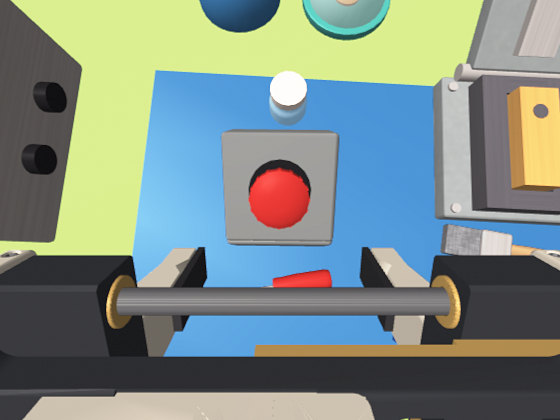

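Wrist view: the red head disc spans columns 249–311 with its centre at (280,198). The box face corners are (222,130), (339,131), (332,245), (227,242). Press and cover are at the right, and the brush is at (480,242).

```bash
python3 - <<'E'
from h import *
A=ctrl.snapshot("scene");B=ctrl.snapshot("side");W=np.load("w1.npz")
for a,b,w in[((433.4,193.9),(193.7,119.9),(279.7,198)),((408.4,213.1),(230.3,127.1),(338.5,131)),((462.6,216.4),(210.2,103),(222.5,130.5))]:
    print(tri([(A,a),(B,b),(W,w)]),tri([(A,a),(W,w)])[0],tri([(B,b),(W,w)])[0])
print(A["camera_matrix"][:2,2],[ctrl.get_obs()[k] for k in("tool_pos","orientation")])
E
```

```text
(array([0.54751052, 0.32740749, 0.12123886]), np.float64(1.7805749887396018)) [0.54714009 0.32760855 0.12426296] [0.54831477 0.32710085 0.11733052]
(array([0.62331379, 0.27034434, 0.11412127]), np.float64(1.2393261483998685)) [0.62269633 0.27088149 0.11622408] [0.6245292  0.26963454 0.11128097]
(array([0.61661494, 0.39163348, 0.11367542]), np.float64(1.4164923482405243)) [0.61614429 0.39151993 0.11566731] [0.61850334 0.39243428 0.10901281]
[283.39288806 198.50710971] [array([0.49260265, 0.32733375, 0.24345103]), array([-179.88782643,  -25.04332613,    3.42084122])]
```

```bash
python3 - <<'E'
from h import *
Rm=btn(3.2);top=np.array([.543,.3272,.1343])
go(top-Rm.as_matrix()[:,2]*.026,Rm)
E
```

```text
shift [-0.6  3.3 94.2] turn [-0.21 -0.04  0.2 ] t 1.1833 F [-0.9  0.6  0.4]
```

>>> {"name": "move_arm", "arguments": {"motion": [[[0, 0, 0], [0, 0, 0], 1], [[0, 0, 10], [0, 0, 0], 1], [[0, 1, 25], [0, 0, 0], 1], [[0, 1.4, 40], [0, 0, 0], 1], [[0, 1.4, 55], [0, 0, 0], 1], [[0, 1.4, 70], [0, 0, 0], 1], [[0, 1.4, 80], [0, 0, 0], 1], [[0, 1.4, 87], [0, 0, 0], 1], [[0, 1.4, 91], [0, 0, 0], 1], [[0, 1.4, 92], [0, 0, 0], 1]]}}

```text
clock: 2.02
tool_pos: [0.5312, 0.3292, 0.1589]
orientation: [-180.0, -25.0, 3.6]
force: [0.1, 0.3, -0.5]
opening: 0.0264
gripper_force: 0.0
```

>>> {"name": "move_arm", "arguments": {"motion": [[[0, 0, 0], [0, 0, 0], 1], [[0, 0, 0], [0, 0, 0], 1], [[0, 0, 0], [0, 0, 0], 1], [[0, 0, 0], [0, 0, 0], 1], [[0, 0, 0], [0, 0, 0], 1]]}}

```text
clock: 2.43
tool_pos: [0.5312, 0.329, 0.1602]
orientation: [-179.9, -25.1, 3.5]
force: [0.1, -0.9, -0.0]
opening: 0.0006
gripper_force: 0.0
```

```bash
python3 - <<'E'
from h import *
import cv2
Rm=btn(3.2);top=np.array([.543,.3272,.1343])
go(top-Rm.as_matrix()[:,2]*.019,Rm)
I=ctrl.snapshot("side")["color"];J=ctrl.snapshot("scene")["color"]
cv2.imwrite("pics/p1.png",np.hstack([cv2.resize(I[60:180,130:290],(400,300)),cv2.resize(J[140:260,370:530],(400,300))]))
E
```

```text
shift [-0.4  2.5  9.3] turn [-0.23 -0.06  0.28] t 2.4333 F [ 0.1 -0.9 -0. ]
```

View pics/p1.png

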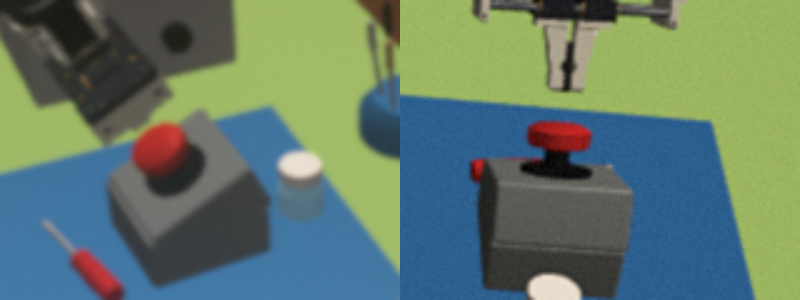

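The fingertips (side crop (110,140), scene crop (567,91)) stand clear of the head, and the gap looks larger than computed. I'll check it by triangulating.

```bash
python3 - <<'E'
from h import *
A=ctrl.snapshot("scene");B=ctrl.snapshot("side")
o=ctrl.get_obs();Rm=R.from_euler("xyz",o["orientation"],degrees=True)
tip=o["tool_pos"]+Rm.apply([0,0,.019]);print(tip,o["tool_pos"],proj(A,tip),proj(B,tip))
top=np.array([.543,.3272,.1343])
print(proj(A,top),proj(B,top))
print(tri([(A,(436.6,176)),(B,(174,116.8))]))
E
```

```text
[0.53924993 0.32925851 0.14256109] [0.53122721 0.32874215 0.15977646] [[433.59091898 185.61265163]] [[188.9132052 111.9542068]]
[[432.2585261 189.2670109]] [[190.94049617 114.80862326]]
(array([0.49953355, 0.33529652, 0.1405328 ]), np.float64(1.6130974558780196))
```

```bash
python3 - <<'E'
from h import *
import cv2
W=np.load("w1.npz")
Rm=R.from_euler("xyz",[179.9,-25,3.5],degrees=True);p=np.array([.4925,.3225,.2417])
for d in([0,.044,.019],[0,-.044,.019],[.0095,.044,.019],[-.0095,.044,.019],[0,.044,0],[0,0,.119]):print(d,proj(W,p+Rm.apply(d)).round(0))
I=ctrl.snapshot("side")["color"];J=ctrl.snapshot("scene")["color"];w=ctrl.snapshot("wrist")["color"]
a=cv2.resize(I[70:160,150:250],(400,360),interpolation=2);b=cv2.resize(J[130:220,390:490],(400,360),interpolation=2);c=w[160:400,80:480]
cv2.imwrite("pics/p2.png",np.vstack([np.hstack([a,b]),np.hstack([c,c*0])]))
E
```

```text
[0, 0.044, 0.019] [[349. 243.]]
[0, -0.044, 0.019] [[211. 243.]]
[0.0095, 0.044, 0.019] [[350. 229.]]
[-0.0095, 0.044, 0.019] [[348. 257.]]
[0, 0.044, 0] [[356. 256.]]
[0, 0, 0.119] [[281. 201.]]
```

View pics/p2.png

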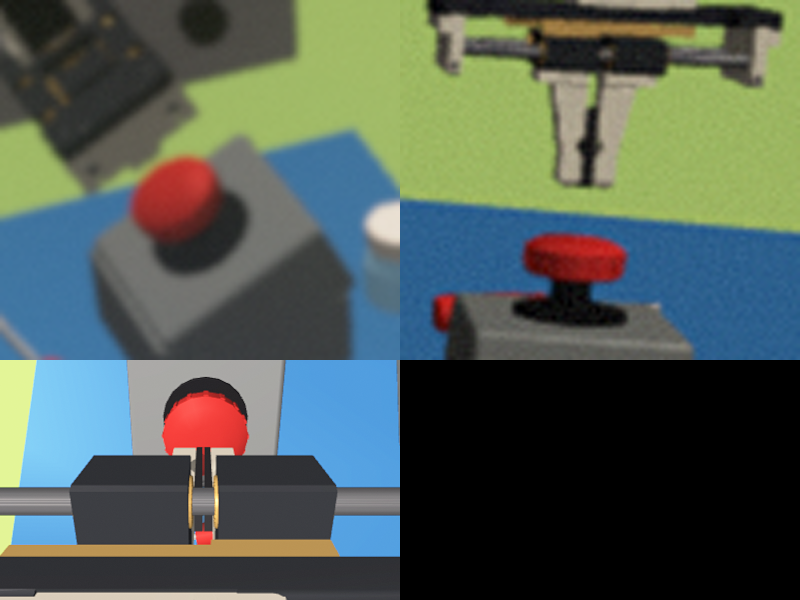

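The fingertips look about 20 mm further from the head than the stated tip length gives, so I'll find the contact by force.

>>> {"name": "move_arm", "arguments": {"motion": [[[0, 0, 2], [0, 0, 0], 1], [[0, 0, 4], [0, 0, 0], 1], [[0, 0, 6], [0, 0, 0], 1], [[0, 0, 8], [0, 0, 0], 1], [[0, 0, 9], [0, 0, 0], 1], [[0, 0, 10], [0, 0, 0], 1], [[0, 0, 11], [0, 0, 0], 1], [[0, 0, 11], [0, 0, 0], 1], [[0, 0, 11], [0, 0, 0], 1]]}}

```text
clock: 3.53
tool_pos: [0.5359, 0.329, 0.1496]
orientation: [-179.9, -25.0, 3.5]
force: [0.4, 0.3, 0.2]
opening: 0.0004
gripper_force: 0.0
```

>>> {"name": "move_arm", "arguments": {"motion": [[[0, 0, 1], [0, 0, 0], 1], [[0, 0, 2], [0, 0, 0], 1], [[0, 0, 3], [0, 0, 0], 1], [[0, 0, 4], [0, 0, 0], 1], [[0, 0, 5], [0, 0, 0], 1], [[0, 0, 5], [0, 0, 0], 1], [[0, 0, 5], [0, 0, 0], 1]]}}

```text
clock: 4.12
tool_pos: [0.538, 0.329, 0.145]
orientation: [-180.0, -25.0, 3.5]
force: [-0.1, 0.1, 0.2]
opening: 0.0002
gripper_force: 0.0
```

>>> {"name": "move_arm", "arguments": {"motion": [[[0, 0, 1], [0, 0, 0], 1], [[0, 0, 2], [0, 0, 0], 1], [[0, 0, 3], [0, 0, 0], 1], [[0, 0, 4], [0, 0, 0], 1], [[0, 0, 5], [0, 0, 0], 1], [[0, 0, 5], [0, 0, 0], 1], [[0, 0, 5], [0, 0, 0], 1]]}}

```text
clock: 4.7
tool_pos: [0.5401, 0.3292, 0.1405]
orientation: [-180.0, -25.0, 3.5]
force: [-0.4, -0.1, 0.2]
opening: 0.0001
gripper_force: 0.0
```

>>> {"name": "move_arm", "arguments": {"motion": [[[0, 0, 1], [0, 0, 0], 1], [[0, 0, 2], [0, 0, 0], 1], [[0, 0, 3], [0, 0, 0], 1], [[0, 0, 4], [0, 0, 0], 1], [[0, 0, 4], [0, 0, 0], 1], [[0, 0, 4], [0, 0, 0], 1]]}}

```text
clock: 5.2
tool_pos: [0.5418, 0.3293, 0.1368]
orientation: [-180.0, -25.0, 3.5]
force: [0.7, -0.2, 0.3]
opening: 0.0003
gripper_force: 0.0
```

>>> {"name": "move_arm", "arguments": {"motion": [[[0, 0, 1], [0, 0, 0], 1], [[0, 0, 2], [0, 0, 0], 1], [[0, 0, 3], [0, 0, 0], 1], [[0, 0, 4], [0, 0, 0], 1], [[0, 0, 4], [0, 0, 0], 1], [[0, 0, 4], [0, 0, 0], 1]]}}

```text
clock: 5.7
tool_pos: [0.5435, 0.3294, 0.1332]
orientation: [-180.0, -25.0, 3.5]
force: [0.2, 0.7, -0.8]
opening: 0.0008
gripper_force: 0.0
```

Next, a close look before going further.

```bash
python3 - <<'E'
from h import *
import cv2
I=ctrl.snapshot("side")["color"];J=ctrl.snapshot("scene")["color"];w=ctrl.snapshot("wrist");np.savez("w2.npz",**w);w=w["color"]
a=cv2.resize(I[85:145,160:240],(400,300),interpolation=2);b=cv2.resize(J[165:225,395:475],(400,300),interpolation=2);c=cv2.resize(w[200:350,200:400],(400,300),interpolation=2)
cv2.imwrite("pics/p3.png",np.vstack([np.hstack([a,b]),np.hstack([c,cv2.resize(w,(400,300))])]))
E
```

```text
(no output)
```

View pics/p3.png

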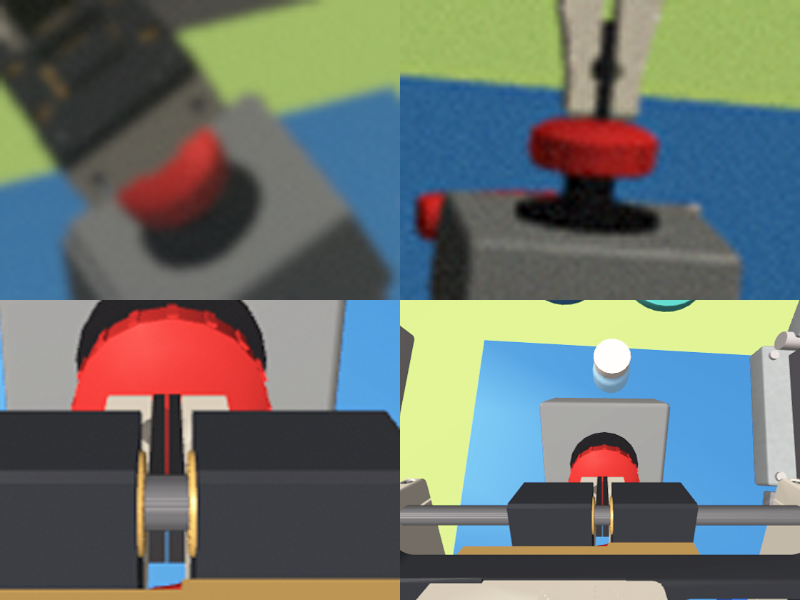

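The fingertips are just about at the dome: scene crop (600,116) against the head's top edge at (595,120), and the side view shows them overlapping the dome. The head is still up. I'll continue in small steps.

>>> {"name": "move_arm", "arguments": {"motion": [[[0, 0, 1], [0, 0, 0], 1], [[0, 0, 2], [0, 0, 0], 1], [[0, 0, 3], [0, 0, 0], 1], [[0, 0, 3], [0, 0, 0], 1], [[0, 0, 3], [0, 0, 0], 1]]}}

```text
clock: 6.27
tool_pos: [0.5448, 0.3297, 0.1309]
orientation: [-179.9, -25.0, 3.5]
force: [-3.1, -0.9, 4.1]
opening: 0.0003
gripper_force: 2.6
```

>>> {"name": "move_arm", "arguments": {"motion": [[[0, 0, 1], [0, 0, 0], 1], [[0, 0, 2], [0, 0, 0], 1], [[0, 0, 3], [0, 0, 0], 1], [[0, 0, 4], [0, 0, 0], 1], [[0, 0, 5], [0, 0, 0], 1], [[0, 0, 6], [0, 0, 0], 1], [[0, 0, 6], [0, 0, 0], 1]]}}

```text
clock: 6.85
tool_pos: [0.5474, 0.3299, 0.1255]
orientation: [-179.9, -25.1, 3.5]
force: [-4.8, -1.5, 6.0]
opening: 0.0003
gripper_force: 4.0
```

>>> {"name": "move_arm", "arguments": {"motion": [[[0, 0, 1], [0, 0, 0], 1], [[0, 0, 2], [0, 0, 0], 1], [[0, 0, 3], [0, 0, 0], 1], [[0, 0, 4], [0, 0, 0], 1], [[0, 0, 4], [0, 0, 0], 1]]}}

```text
clock: 7.27
tool_pos: [0.5491, 0.33, 0.1221]
orientation: [-179.9, -25.1, 3.5]
force: [-7.9, -1.2, 7.5]
opening: 0.0005
gripper_force: 5.5
```

>>> {"name": "move_arm", "arguments": {"motion": [[[0, 0, 0.7], [0, 0, 0], 1], [[0, 0, 1.4], [0, 0, 0], 1], [[0, 0, 2], [0, 0, 0], 1], [[0, 0, 2], [0, 0, 0], 1]]}}

```text
clock: 7.6
tool_pos: [0.5498, 0.3303, 0.1217]
orientation: [-179.9, -25.2, 3.5]
force: [-18.6, -4.8, 21.8]
opening: 0.0004
gripper_force: 14.0
```

>>> {"name": "move_arm", "arguments": {"motion": [[[0, 0, -2], [0, 0, 0], 1], [[0, 0, -6], [0, 0, 0], 1], [[0, 0, -12], [0, 0, 0], 1], [[0, 0, -24], [0, 0, 0], 1], [[0, 0, -44], [0, 0, 0], 0], [[0, 0, -70], [0, 0, 0], 0], [[0, 0, -100], [0, 0, 0], 0], [[0, 0, -130], [0, 0, 0], 0], [[0, 0, -145], [0, 0, 0], 0], [[0, 0, -150], [0, 0, 0], 0]]}}

```text
clock: 8.43
tool_pos: [0.4862, 0.3271, 0.2586]
orientation: [-179.7, -25.1, 3.5]
force: [-0.4, 0.3, 0.4]
opening: 0.0345
gripper_force: 0.0
```

```bash
python3 - <<'E'
from h import *
import cv2
def red(I,x,y,w,h):
    c=I[y:y+h,x:x+w].astype(int);m=(c[...,2]>110)&(c[...,1]<70)&(c[...,0]<80)
    v,u=np.nonzero(m);return (u.mean()+x).round(2),(v.mean()+y).round(2),len(u),u.min()+x,u.max()+x,v.min()+y,v.max()+y
for n,b in(("scene",(412,170,50,45)),("side",(175,95,45,45))):
    print(red(cv2.imread(f"pics/{n}0.png"),*b),red(ctrl.snapshot(n)["color"],*b))
A=ctrl.snapshot("scene");t=np.array([.543,.3272,.1343]);print(proj(A,t-np.array([-.42,0,.906])*.008)-proj(A,t))
w=ctrl.snapshot("wrist");np.savez("w3.npz",**w);cv2.imwrite("pics/w3.png",w["color"]);o=ctrl.get_obs();print(o["tool_pos"],o["orientation"],o["force"])
E
```

```text
(np.float64(435.33), np.float64(193.61), 184, np.int64(422), np.int64(445), np.int64(189), np.int64(199)) (np.float64(435.26), np.float64(196.65), 186, np.int64(422), np.int64(445), np.int64(192), np.int64(202))
(np.float64(192.99), np.float64(118.43), 247, np.int64(183), np.int64(203), np.int64(110), np.int64(126)) (np.float64(194.38), np.float64(120.43), 249, np.int64(185), np.int64(205), np.int64(112), np.int64(128))
[[-0.38936443  3.28206827]]
[0.48639109 0.3253374  0.25434782] [179.98055247 -24.96497151   3.52824547] [-0.18701838  0.15412712  0.49620271]
```

The button is latched: the red head moved 3.0 px in the scene view, which is about 7.5 mm. The contact shows the real fingertips sit about 3 mm *behind* the reported TCP. Next is a standoff over the cover.

```bash
python3 - <<'E'
from h import *
go([.650,.0255,.200],down(0.2))
E
```

```text
shift [108.4 309.3 110.5] turn [ -0.71 -24.96   3.27] t 8.6333 F [-0.2  0.2  0.5]
```

>>> {"name": "move_arm", "arguments": {"motion": [[[5, 20, 5], [0, 0, 0], 0], [[18, 50, 18], [0, -3, 0.4], 0], [[31, 88, 31], [-0.1, -7, 0.9], 0], [[44, 126, 44], [-0.2, -11, 1.4], 0], [[57, 164, 58], [-0.3, -15, 2], 0], [[71, 202, 72], [-0.4, -19, 2.5], 0], [[84, 240, 86], [-0.6, -23, 3], 0], [[97, 275, 99], [-0.7, -25, 3.3], 0], [[106, 300, 108], [-0.7, -25, 3.3], 0], [[108, 309, 110], [-0.7, -25, 3.3], 0]]}}

```text
clock: 9.47
tool_pos: [0.6509, 0.0208, 0.1963]
orientation: [179.9, 0.4, -0.1]
force: [-1.0, 1.3, -0.4]
opening: 0.0874
gripper_force: 0.0
```

>>> {"name": "move_arm", "arguments": {"motion": [[[0, 0, 0], [0, 0, 0], 0], [[0, 0, 0], [0, 0, 0], 0], [[0, 0, 0], [0, 0, 0], 0], [[0, 0, 0], [0, 0, 0], 0], [[0, 0, 0], [0, 0, 0], 0]]}}

```text
clock: 9.88
tool_pos: [0.6494, 0.0276, 0.2018]
orientation: [-179.9, -0.1, 0.3]
force: [-0.2, 0.1, -0.6]
opening: 0.0878
gripper_force: 0.0
```

```bash
python3 - <<'E'
from h import *
import cv2
w=ctrl.snapshot("wrist");np.savez("w4.npz",**w);cv2.imwrite("pics/w4.png",w["color"]);o=ctrl.get_obs();print(o["tool_pos"],o["orientation"],o["joint_pos"])
I=cv2.resize(w["color"],(784,588),interpolation=2);cv2.imwrite("pics/w4b.png",I)
E
```

```text
[0.64941226 0.02755621 0.20192001] [-1.79899326e+02 -5.82830889e-02  2.82425907e-01] [ 19.54539154  18.93565664  -4.45244483  -0.08265105 -66.52368754
  70.76995291]
```

View pics/w4b.png

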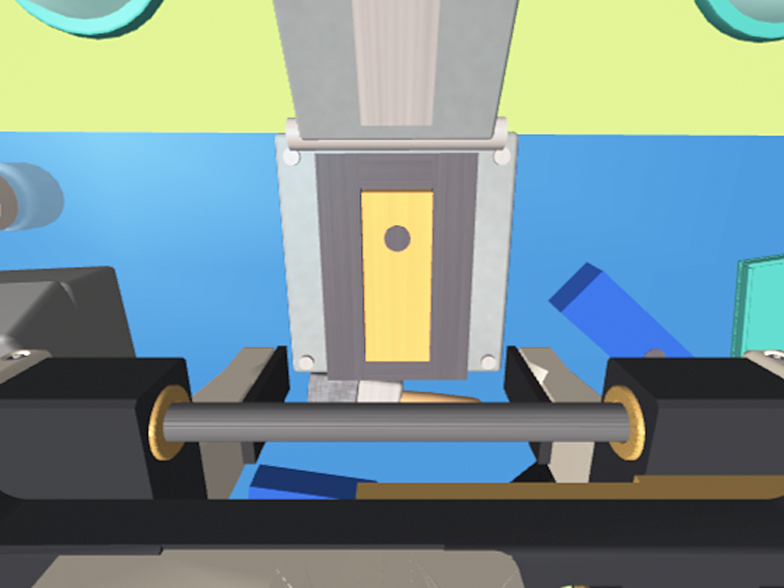

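Wrist view at 1.4×: the cover's top corners are (361,191), (433,191), (429,361), (365,361), and its hole is at (397,238). It is yellow brass, in the die. The fingertips are at (288,347) and (508,347).

```bash
python3 - <<'E'
from h import *
W=np.load("w4.npz");A=ctrl.snapshot("scene");B=ctrl.snapshot("side")
k=lambda u,v:((u+.5)/1.4-.5,(v+.5)/1.4-.5)
w=[(W,0,k(429,361)),(W,1,k(365,361)),(W,2,k(361,191)),(W,3,k(433,191))]
d=.375;a=[(A,i,(u-d,v-d)) for i,(u,v) in enumerate([(295.75,207.25),(316,209),(310,240),(289,238.5)])]
b=[(B,i,(u-.35,v-.35)) for i,(u,v) in enumerate([(263.4,211.8),(255.3,198),(303.6,183),(311.4,197.1)])]
for o in(w,w+a,w+b,a+b):print(*rect(o,.12,.046))
o=ctrl.get_obs();Rm=R.from_euler("xyz",o["orientation"],degrees=True)
for dz in(.019,-.003):print(dz,[(proj(W,o["tool_pos"]+Rm.apply([.0095,s*.044,dz]))*1.4).round() for s in(-1,1)])
E
```

```text
[0.64913952 0.02662794 0.08010348 0.29167938] [-0.1  0.1  0.1  0.   0.1 -0.  -0.1 -0.1]
[0.64858368 0.0271108  0.07750248 0.44341203] [-0.7 -0.6  0.  -0.5 -0.4  0.5 -1.   0.3  0.1 -0.3 -1.7 -0.3 -2.3 -0.3
 -1.2 -0.9]
[0.64842419 0.0261798  0.07562178 0.11899678] [-0.2 -1.2  0.7 -1.3  1.2  0.4  0.2  0.5 -0.4 -1.  -1.  -0.4 -2.4 -0.4
 -0.7 -2.1]
[0.64921706 0.02734883 0.0741774  0.21279316] [ 0.3  1.  -1.5  1.  -2.4  1.  -1.2  0.4 -0.3 -1.  -0.9 -0.3 -2.4 -0.4
 -0.7 -2.1]
0.019 [array([[297., 321.]]), array([[493., 321.]])]
-0.003 [array([[285., 341.]]), array([[505., 341.]])]
```

>>> {"name": "move_arm", "arguments": {"motion": [[[0, 0, 10], [0, 0, 0], 0], [[0, 0.5, 25], [0, 0, 0], 0], [[0, 0.5, 45], [0, 0, 0], 0], [[0, 0.5, 65], [0, 0, 0], 0], [[0, 0.5, 85], [0, 0, 0], 0], [[0, 0.5, 100], [0, 0, 0], 0], [[0, 0.5, 110], [0, 0, 0], 0], [[0, 0.5, 115], [0, 0, 0], 0], [[0, 0.5, 115], [0, 0, 0], 0], [[0, 0.5, 115], [0, 0, 0], 0]]}}

```text
clock: 10.87
tool_pos: [0.6501, 0.0262, 0.0868]
orientation: [-179.9, -0.0, 0.2]
force: [-0.5, -0.2, 0.0]
opening: 0.0877
gripper_force: 0.0
```

>>> {"name": "move_arm", "arguments": {"motion": [[[0, 0, 1.5], [0, 0, 0], 0], [[0, 0, 3], [0, 0, 0], 0], [[0, 0, 4.5], [0, 0, 0], 0], [[0, 0, 6], [0, 0, 0], 0], [[0, 0, 7.5], [0, 0, 0], 0], [[0, 0, 8], [0, 0, 0], 0], [[0, 0, 8], [0, 0, 0], 0], [[0, 0, 8], [0, 0, 0], 0]]}}

```text
clock: 11.53
tool_pos: [0.6497, 0.0261, 0.0783]
orientation: [-179.9, -0.0, 0.2]
force: [-0.7, -0.2, 0.2]
opening: 0.0876
gripper_force: 0.0
```

>>> {"name": "move_arm", "arguments": {"motion": [[[0, 0, 2], [0, 0, 0], 0], [[0, 0, 4], [0, 0, 0], 0], [[0, 0, 6], [0, 0, 0], 0], [[0, 0, 8], [0, 0, 0], 0], [[0, 0, 10], [0, 0, 0], 0], [[0, 0, 12], [0, 0, 0], 0], [[0, 0, 13], [0, 0, 0], 0], [[0, 0, 14], [0, 0, 0], 0], [[0, 0, 14], [0, 0, 0], 0], [[0, 0, 14], [0, 0, 0], 0]]}}

```text
clock: 12.37
tool_pos: [0.6497, 0.0261, 0.0644]
orientation: [-179.9, -0.0, 0.2]
force: [-0.6, 0.1, -0.4]
opening: 0.0874
gripper_force: 0.0
```

>>> {"name": "move_arm", "arguments": {"motion": [[[0, 0, 1], [0, 0, 0], 0], [[0, 0, 2], [0, 0, 0], 0], [[0, 0, 3], [0, 0, 0], 0], [[0, 0, 4], [0, 0, 0], 0], [[0, 0, 4.5], [0, 0, 0], 0], [[0, 0, 4.5], [0, 0, 0], 0]]}}

```text
clock: 12.87
tool_pos: [0.6496, 0.0261, 0.0597]
orientation: [-179.9, 0.0, 0.2]
force: [0.9, 0.6, 0.2]
opening: 0.0878
gripper_force: 0.0
```

>>> {"name": "move_arm", "arguments": {"motion": [[[0, 0, 0.5], [0, 0, 0], 0], [[0, 0, 1], [0, 0, 0], 0], [[0, 0, 1.5], [0, 0, 0], 0], [[0, 0, 2], [0, 0, 0], 0], [[0, 0, 2], [0, 0, 0], 0]]}}

```text
clock: 13.28
tool_pos: [0.6496, 0.0261, 0.0577]
orientation: [-179.9, -0.0, 0.2]
force: [-0.3, -0.1, -1.0]
opening: 0.0874
gripper_force: 0.0
```

>>> {"name": "move_arm", "arguments": {"motion": [[[0, 0, 0], [0, 0, 0], 1], [[0, 0, 0], [0, 0, 0], 1], [[0, 0, 0], [0, 0, 0], 1], [[0, 0, 0], [0, 0, 0], 1], [[0, 0, 0], [0, 0, 0], 1], [[0, 0, 0], [0, 0, 0], 1], [[0, 0, 0], [0, 0, 0], 1], [[0, 0, 0], [0, 0, 0], 1]]}}

```text
clock: 13.95
tool_pos: [0.6497, 0.0261, 0.0579]
orientation: [-179.9, -0.0, 0.2]
force: [-0.4, 0.4, 1.0]
opening: 0.0463
gripper_force: 30.0
```

>>> {"name": "move_arm", "arguments": {"motion": [[[0, 0, -2], [0, 0, 0], 1], [[0, 0, -5], [0, 0, 0], 1], [[0, 0, -9], [0, 0, 0], 1], [[0, 0, -13], [0, 0, 0], 1], [[0, 0, -18], [0, 0, 0], 1], [[0, 0, -25], [0, 0, 0], 1], [[0, 0, -35], [0, 0, 0], 1], [[0, 0, -45], [0, 0, 0], 1], [[0, 0, -50], [0, 0, 0], 1], [[0, 0, -50], [0, 0, 0], 1]]}}

```text
clock: 14.78
tool_pos: [0.6508, 0.0263, 0.1101]
orientation: [-179.9, -0.2, 0.2]
force: [-0.4, -0.6, -1.8]
opening: 0.0456
gripper_force: 30.0
```

```bash
python3 - <<'E'
from h import *
import cv2
W=ctrl.snapshot("wrist");A=ctrl.snapshot("scene");B=ctrl.snapshot("side")
d=.375
m=[(A,i,(u-d,v-d)) for i,(u,v) in enumerate([(136.75,189.5),(154.25,190),(144.5,216.75),(126,216.5)])]+[(B,i,(u-.35,v-.35)) for i,(u,v) in enumerate([(344.2,415),(327,395.4),(379.2,359),(396,380)])]
print("made",*rect(m,.12,.046))
t=[(A,i,(u-d,v-d)) for i,(u,v) in enumerate([(133.25,193),(198.5,193.5),(189.25,231.5),(117.5,231.5)])]+[(B,i,(u-.35,v-.35)) for i,(u,v) in [(1,(279,356.5)),(2,(347,313.5))]]
print("tray",*rect(t,.17,.184))
# teal mask area corner fit in the wrist later; orange blobs now
for n,s in(("scene",A),("side",B)):
    h=cv2.cvtColor(s["color"],cv2.COLOR_BGR2HSV);mk=cv2.inRange(h,(8,110,110),(28,255,255))
    k,l,st,c=cv2.connectedComponentsWithStats(mk);print(n,[(st[i].tolist(),c[i].round(1).tolist()) for i in range(1,k) if st[i,4]>150])
print(ctrl.get_obs()["gripper_force"],ctrl.get_obs()["opening"],ctrl.get_obs()["tool_pos"],ctrl.get_obs()["force"])
E
```

```text
made [ 0.58047483 -0.41986123  0.03340536  8.66619196] [-0.4  0.9 -1.3  0.5 -2.3  0.3 -1.5  0.4 -0.8  1.1 -0.8 -1.2 -1.4 -0.3
 -0.4 -1.5]
tray [ 5.77847213e-01 -3.69809253e-01  8.34204969e-03  9.10589269e+00] [-0.6  0.7 -0.6  0.3 -1.6  0.7 -1.6  0.5 -2.2 -0.7 -1.  -1.1]
scene [([5, 15, 61, 18, 631], [34.9, 23.9]), ([0, 50, 181, 30, 907], [88.2, 67.8]), ([27, 76, 51, 22, 589], [52.7, 86.7]), ([0, 114, 75, 64, 2769], [27.4, 145.6]), ([27, 133, 56, 50, 527], [55.4, 157.1]), ([126, 190, 29, 36, 712], [140.5, 207.0]), ([288, 191, 24, 39, 609], [301.3, 207.8]), ([94, 264, 18, 16, 174], [102.3, 272.3])]
side [([256, 175, 30, 21, 403], [270.6, 185.6]), ([328, 361, 67, 57, 1731], [360.1, 389.2]), ([494, 397, 66, 23, 938], [531.3, 411.1])]
29.99771475791931 0.045732933423515136 [0.64940948 0.02604618 0.10767297] [ 0.14470513 -0.70797396 -1.67272316]
```

```bash
python3 - <<'E'
from h import *
go([.572,-.333,.1077],down(8.9))
E
```

```text
shift [-78.6 358.8  -0.6] turn [-0.09  0.   -8.72] t 14.9333 F [ 0.1 -0.7 -1.7]
```

>>> {"name": "move_arm", "arguments": {"motion": [[[-1, 6, 0], [0, 0, 0], 1], [[-4, 18, 0], [0, 0, 0], 1], [[-8, 36, 0], [0, 0, 0], 1], [[-13, 60, 0], [0, 0, 0], 1], [[-19, 88, 0], [0, 0, 0], 1], [[-26, 118, 0], [0, 0, 0], 1], [[-33, 150, 0], [0, 0, 0], 1], [[-40, 182, 0], [0, 0, 0], 1], [[-47, 214, 0], [0, 0, 0], 1], [[-54, 246, 0], [0, 0, 0], 1]]}}

```text
clock: 15.77
tool_pos: [0.5951, -0.2224, 0.1071]
orientation: [-179.9, 0.0, 0.2]
force: [0.1, -0.5, -1.6]
opening: 0.0458
gripper_force: 30.0
```

>>> {"name": "move_arm", "arguments": {"motion": [[[-6, 28, 0], [0, 0, -1], 1], [[-12, 56, 0], [0, 0, -3], 1], [[-17, 80, 0], [0, 0, -5], 1], [[-21, 98, 0], [0, 0, -7], 1], [[-23.5, 108, 0], [0, 0, -8.2], 1], [[-24.5, 113, 0], [0, 0, -8.7], 1], [[-24.5, 113, 0], [0, 0, -8.7], 1], [[-24.5, 113, 0], [0, 0, -8.7], 1], [[-24.5, 113, 0], [0, 0, -8.7], 1], [[-24.5, 113, 0], [0, 0, -8.7], 1]]}}

```text
clock: 16.6
tool_pos: [0.5726, -0.3325, 0.1074]
orientation: [-179.9, -0.0, 8.9]
force: [-0.1, 0.5, -0.8]
opening: 0.0461
gripper_force: 30.0
```

```bash
python3 - <<'E'
from h import *
import cv2
go([.572,-.333,.1077],down(8.9));o=ctrl.get_obs();print(o["opening"],o["gripper_force"],o["tool_pos"])
w=ctrl.snapshot("wrist");np.savez("w5.npz",**w)
cv2.imwrite("pics/w5.png",cv2.resize(w["color"],(784,588),interpolation=2))
E
```

```text
shift [-0.7  0.4 -0.3] turn [-0.09 -0.02  0.03] t 16.6 F [-0.1  0.5 -0.8]
0.04611306257987706 29.997809752821922 [ 0.57260838 -0.33248235  0.10735255]
```

View pics/w5.png

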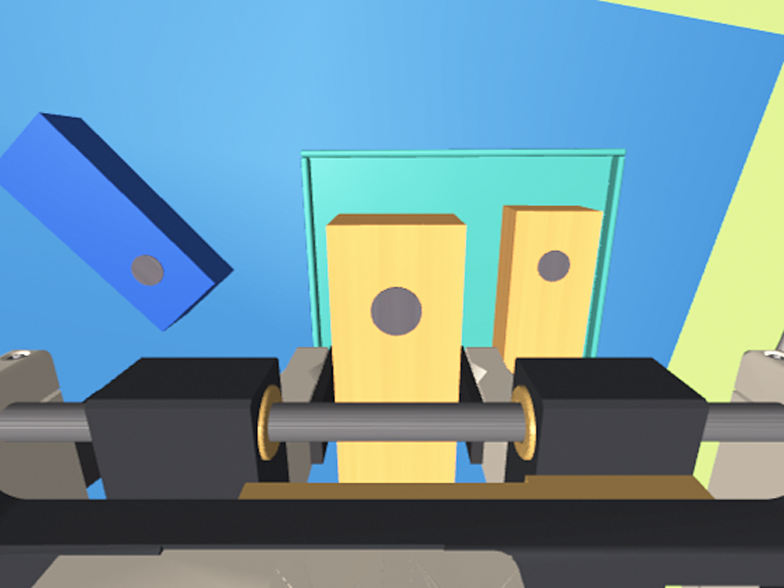

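Wrist view at 1.4×: the tray's far rim corners are at (302,151) and (625,150), the made cover's top far edge runs (513,211)–(601,211), and the held cover's far edge runs (327,225)–(466,225). The yaws agree.

```bash
python3 - <<'E'
from h import *
W=np.load("w5.npz")
def ray(u,v,z):
    u,v=(u+.5)/1.4-.5,(v+.5)/1.4-.5
    K=W["camera_matrix"];T=W["cam_to_world"];d=T[:3,:3]@[(u-K[0,2])/K[0,0],-(v-K[1,2])/K[1,1],-1];return (T[:3,3]+d*(z-T[2,3])/d[2])[:2]
l,r=ray(302,151,.014),ray(625,150,.014);e=l-r
th=np.arctan2(-e[0],e[1]);ex=np.array([np.cos(th),np.sin(th)]);ey=np.array([-ex[1],ex[0]])
c=(l+r)/2-ex*.085;print("tray",c,np.degrees(th),np.linalg.norm(e),"free",c+ey*.038)
for n,a,b,z in(("made",(513,211),(601,211),.036),("held",(327,225),(466,225),.1277)):
    p,q=ray(*a,z),ray(*b,z);m=(p+q)/2-ex*.06-c;print(n,np.linalg.norm(p-q),m@ex,m@ey,np.degrees(np.arctan2(-(p-q)[0],(p-q)[1])))
E
```

```text
tray [ 0.57724966 -0.37039597] 9.075352838604562 0.1813153109818191 free [ 0.5712558  -0.33287166]
made 0.0469685136083837 -0.006243126197619376 -0.04807694132254236 8.91601599612564
held 0.045448758096223486 -0.00022864753858516107 0.03753609653478231 8.918240480836307
```

Aligned: the held cover is at tray (0, +37.5 mm). Lowering.

>>> {"name": "move_arm", "arguments": {"motion": [[[0, 0, 5], [0, 0, 0], 1], [[0, 0, 15], [0, 0, 0], 1], [[0, 0, 28], [0, 0, 0], 1], [[0, 0, 42], [0, 0, 0], 1], [[0, 0, 56], [0, 0, 0], 1], [[0, 0, 68], [0, 0, 0], 1], [[0, 0, 77], [0, 0, 0], 1], [[0, 0, 83], [0, 0, 0], 1], [[0, 0, 85], [0, 0, 0], 1], [[0, 0, 85], [0, 0, 0], 1]]}}

```text
clock: 17.48
tool_pos: [0.5723, -0.333, 0.0218]
orientation: [-179.9, 0.0, 8.9]
force: [-1.0, -0.5, -1.8]
opening: 0.0457
gripper_force: 30.0
```

>>> {"name": "move_arm", "arguments": {"motion": [[[0, 0, 0.5], [0, 0, 0], 1], [[0, 0, 1], [0, 0, 0], 1], [[0, 0, 1.5], [0, 0, 0], 1], [[0, 0, 2], [0, 0, 0], 1], [[0, 0, 2.5], [0, 0, 0], 1], [[0, 0, 3], [0, 0, 0], 1], [[0, 0, 3.5], [0, 0, 0], 1], [[0, 0, 4], [0, 0, 0], 1], [[0, 0, 4], [0, 0, 0], 1]]}}

```text
clock: 18.23
tool_pos: [0.5724, -0.333, 0.0182]
orientation: [-179.9, -0.0, 8.9]
force: [0.3, -0.1, -1.4]
opening: 0.0458
gripper_force: 30.0
```

>>> {"name": "move_arm", "arguments": {"motion": [[[0, 0, 0.4], [0, 0, 0], 1], [[0, 0, 0.8], [0, 0, 0], 1], [[0, 0, 1.2], [0, 0, 0], 1], [[0, 0, 1.6], [0, 0, 0], 1], [[0, 0, 2], [0, 0, 0], 1], [[0, 0, 2], [0, 0, 0], 1]]}}

```text
clock: 18.73
tool_pos: [0.5724, -0.3331, 0.0162]
orientation: [-179.9, -0.0, 8.9]
force: [1.4, -0.8, -1.1]
opening: 0.046
gripper_force: 30.0
```

>>> {"name": "move_arm", "arguments": {"motion": [[[0, 0, 0.3], [0, 0, 0], 1], [[0, 0, 0.6], [0, 0, 0], 1], [[0, 0, 0.9], [0, 0, 0], 1], [[0, 0, 1.2], [0, 0, 0], 1], [[0, 0, 1.2], [0, 0, 0], 1]]}}

```text
clock: 19.15
tool_pos: [0.5725, -0.3331, 0.0159]
orientation: [-179.9, -0.0, 8.9]
force: [-2.6, 2.3, 4.2]
opening: 0.0458
gripper_force: 30.0
```

Seated. I'll open only part way, because the made cover is close.

>>> {"name": "move_arm", "arguments": {"motion": [[[0, 0, 0], [0, 0, 0], 0.42], [[0, 0, 0], [0, 0, 0], 0.38], [[0, 0, 0], [0, 0, 0], 0.38], [[0, 0, 0], [0, 0, 0], 0.38], [[0, 0, 0], [0, 0, 0], 0.38]]}}

```text
clock: 19.57
tool_pos: [0.5724, -0.3331, 0.015]
orientation: [-179.9, -0.0, 8.9]
force: [-0.7, -0.1, 0.9]
opening: 0.0542
gripper_force: 0.0
```

Released with 54 mm opening; lift clear and check.

>>> {"name": "move_arm", "arguments": {"motion": [[[0, 0, -3], [0, 0, 0], 0.38], [[0, 0, -8], [0, 0, 0], 0.38], [[0, 0, -15], [0, 0, 0], 0.38], [[0, 0, -25], [0, 0, 0], 0.38], [[0, 0, -45], [0, 0, 0], 0.38], [[0, 0, -75], [0, 0, 0], 0], [[0, 0, -110], [0, 0, 0], 0], [[0, 0, -145], [0, 0, 0], 0], [[0, 0, -180], [0, 0, 0], 0], [[0, 0, -210], [0, 0, 0], 0]]}}

```text
clock: 20.4
tool_pos: [0.5725, -0.3336, 0.2294]
orientation: [180.0, -0.2, 8.9]
force: [0.6, -0.6, 0.8]
opening: 0.0822
gripper_force: 0.0
```

```bash
python3 - <<'E'
from h import *
import cv2
for n in("scene","side","wrist"):
    s=ctrl.snapshot(n);h=cv2.cvtColor(s["color"],cv2.COLOR_BGR2HSV);mk=cv2.inRange(h,(8,110,110),(28,255,255))
    k,l,st,c=cv2.connectedComponentsWithStats(mk);print(n,[(st[i].tolist(),c[i].round(1).tolist()) for i in range(1,k) if st[i,4]>300])
    if n=="wrist":
        cv2.imwrite("pics/w6.png",s["color"])
        for y in(.038,-.048):
            th=np.radians(9.07);C=np.array([[-.06,-.023],[-.06,.023],[.06,.023],[.06,-.023]])+[0 if y>0 else -.006,y]
            P=C@np.array([[np.cos(th),np.sin(th)],[-np.sin(th),np.cos(th)]])+[.5772,-.3704];print(proj(s,np.c_[P,[.036]*4]).round(0).tolist())
        for i in range(1,k):
            if st[i,4]>300: print(cv2.minAreaRect(np.argwhere(l==i)[:,::-1].astype(np.float32)))
Rm=btn(3.2);top=np.array([.543,.3272,.1343]);print(ctrl.get_obs()["tool_pos"]);go(top-Rm.as_matrix()[:,2]*.110,Rm)
E
```

```text
scene [([5, 16, 62, 17, 631], [35.0, 23.9]), ([0, 50, 133, 25, 678], [68.6, 65.8]), ([27, 77, 52, 21, 591], [52.8, 86.7]), ([0, 114, 75, 64, 2773], [27.4, 145.6]), ([27, 133, 56, 50, 553], [56.0, 156.7]), ([126, 190, 29, 36, 711], [140.5, 207.0]), ([159, 191, 27, 36, 693], [172.2, 208.4])]
side [([301, 325, 64, 52, 1500], [331.2, 350.9]), ([328, 361, 67, 57, 1759], [360.1, 389.4]), ([494, 397, 66, 23, 938], [531.3, 411.1])]
wrist [([506, 75, 54, 63, 2412], [537.1, 106.5]), ([261, 136, 39, 99, 3535], [280.3, 185.3]), ([328, 140, 48, 99, 3885], [350.1, 189.2]), ([475, 141, 48, 82, 1613], [498.2, 180.3]), ([462, 144, 98, 112, 4383], [526.8, 206.9]), ([0, 178, 56, 27, 351], [29.6, 189.9]), ([429, 276, 29, 53, 728], [446.2, 302.2]), ([252, 340, 308, 16, 3925], [419.2, 348.9])]
[[298.0, 235.0], [262.0, 235.0], [259.0, 136.0], [300.0, 136.0]]
[[367.0, 239.0], [330.0, 239.0], [334.0, 141.0], [375.0, 141.0]]
((532.5, 106.0), (62.0, 53.0), 90.0)
((280.0, 185.0), (98.0, 38.0), 90.0)
((350.8369140625, 189.43539428710938), (43.10020446777344, 99.1803970336914), 3.1798300743103027)
((497.8861083984375, 180.27178955078125), (19.923913955688477, 86.67744445800781), 20.39487648010254)
((524.9315185546875, 212.11550903320312), (65.05696868896484, 144.17416381835938), 38.82982635498047)
((26.46283531188965, 191.1425018310547), (57.8466911315918, 14.093557357788086), 14.620874404907227)
((444.0706481933594, 301.79736328125), (53.49201965332031, 25.85020637512207), 82.64761352539062)
((405.4999694824219, 347.4999694824219), (306.99993896484375, 14.999998092651367), 0.0)
[ 0.57378805 -0.33399349  0.22994726]
shift [  25.7 -662.6   -5.2] turn [-1.15 24.57  5.63] t 20.55 F [ 0.3  0.5 -0.7]
```

The cover lies at its place (wrist blob centre (280,185), predicted corners match) and the made cover has not moved. Back to the button.

>>> {"name": "move_arm", "arguments": {"motion": [[[0, -8, -2], [0, 0, 0], 0], [[1, -25, -5], [0, 0, 0], 0], [[2, -50, -5], [0, 0, 0], 0], [[4, -85, -5], [0, 0, 0], 0], [[5, -122, -5], [0, 0, 0], 0], [[7, -160, -5], [0, 0, 0], 0], [[8, -198, -5], [0, 0, 0], 0], [[10, -236, -5], [0, 0, 0], 0], [[11, -274, -5], [0, 0, 0], 0], [[12, -312, -5], [0, 0, 0], 0]]}}

```text
clock: 21.38
tool_pos: [0.5343, -0.0214, 0.2296]
orientation: [-179.9, 0.1, 8.9]
force: [-0.4, 0.4, -0.7]
opening: 0.088
gripper_force: 0.0
```

>>> {"name": "move_arm", "arguments": {"motion": [[[1, -38, 0], [-0.1, 2, 0.5], 0], [[3, -76, 0], [-0.2, 5, 1.1], 0], [[4, -114, 0], [-0.4, 8, 1.8], 0], [[6, -152, 0], [-0.6, 11, 2.5], 0], [[7, -190, 0], [-0.7, 14.5, 3.3], 0], [[9, -228, 0], [-0.8, 18, 4.1], 0], [[10, -264, 0], [-1, 21, 4.8], 0], [[11, -300, 0], [-1.1, 23.5, 5.4], 0], [[13, -330, 0], [-1.15, 24.5, 5.6], 0], [[14, -350, 0], [-1.15, 24.5, 5.6], 0]]}}

```text
clock: 22.22
tool_pos: [0.4936, 0.3263, 0.2296]
orientation: [-180.0, -24.5, 3.4]
force: [-0.6, -0.7, -0.2]
opening: 0.0874
gripper_force: 0.0
```

>>> {"name": "move_arm", "arguments": {"motion": [[[0, 0, 0], [0, 0, 0], 0], [[0, 0, 0], [0, 0, 0], 0], [[0, 0, 0], [0, 0, 0], 0], [[0, 0, 0], [0, 0, 0], 0], [[0, 0, 0], [0, 0, 0], 0], [[0, 0, 0], [0, 0, 0], 0]]}}

```text
clock: 22.72
tool_pos: [0.4959, 0.3239, 0.2312]
orientation: [-179.8, -24.5, 3.1]
force: [-0.2, 0.4, -0.0]
opening: 0.0876
gripper_force: 0.0
```

```bash
python3 - <<'E'
from h import *
import cv2
Rm=btn(3.2);top=np.array([.543,.3272,.1343]);z=Rm.as_matrix()[:,2]
w=ctrl.snapshot("wrist");h=cv2.cvtColor(w["color"],cv2.COLOR_BGR2HSV)
m=cv2.inRange(h,(0,180,80),(6,255,255))|cv2.inRange(h,(174,180,80),(180,255,255))
k,l,st,c=cv2.connectedComponentsWithStats(m);print([(st[i].tolist(),c[i].round(1).tolist()) for i in range(1,k) if st[i,4]>100])
P=np.array([top+z*.016+Rm.apply([.029*np.cos(a),.029*np.sin(a),0]) for a in np.linspace(0,6.28,40)]);q=proj(w,P);print("pred latched rim",q.min(0),q.max(0))
go(top+z*.0283,Rm);print(ctrl.get_obs()["tool_pos"],ctrl.get_obs()["joint_pos"])
E
```

```text
[([251, 166, 62, 61, 2709], [282.1, 197.3]), ([276, 272, 60, 15, 679], [308.9, 280.4])]
pred latched rim [251.67591762 166.69639326] [311.93937028 224.94466935]
shift [  2.9  -0.3 136.1] turn [-0.14  0.46 -0.1 ] t 22.7667 F [-0.1 -0.8 -0.3]
[0.49595538 0.32399074 0.23122739] [ 63.38030587   1.15613723 -39.32698776  32.83595267 -41.47682402
   6.35011656]
```

>>> {"name": "move_arm", "arguments": {"motion": [[[0, 0, 8], [0, 0, 0], 0], [[1, 0, 22], [0, 0.2, 0], 0], [[2, 0, 40], [0, 0.4, 0], 0], [[3, 0, 60], [0, 0.4, 0], 0], [[3, 0, 80], [0, 0.4, 0], 0], [[3, 0, 95], [0, 0.4, 0], 0], [[3, 0, 105], [0, 0.4, 0], 0], [[3, 0, 110], [0, 0.4, 0], 0], [[3, 0, 110], [0, 0.4, 0], 0], [[3, 0, 110], [0, 0.4, 0], 0]]}}

```text
clock: 23.6
tool_pos: [0.5442, 0.3269, 0.1315]
orientation: [-179.9, -24.9, 3.1]
force: [-1.0, -0.4, 0.4]
opening: 0.0876
gripper_force: 0.0
```

>>> {"name": "move_arm", "arguments": {"motion": [[[0, 0, 2], [0, 0, 0], 0], [[0, 0, 4], [0, 0, 0], 0], [[0, 0, 6], [0, 0, 0], 0], [[0, 0, 8], [0, 0, 0], 0], [[0, 0, 10], [0, 0, 0], 0], [[0, 0, 12], [0, 0, 0], 0], [[0, 0, 13], [0, 0, 0], 0], [[0, 0, 13], [0, 0, 0], 0]]}}

```text
clock: 24.27
tool_pos: [0.5495, 0.3277, 0.1201]
orientation: [-179.9, -24.9, 3.1]
force: [-0.2, 0.8, 0.8]
opening: 0.0876
gripper_force: 0.0
```

>>> {"name": "move_arm", "arguments": {"motion": [[[0, 0, 2], [0, 0, 0], 0], [[0, 0, 4], [0, 0, 0], 0], [[0, 0, 6], [0, 0, 0], 0], [[0, 0, 8], [0, 0, 0], 0], [[0, 0, 10], [0, 0, 0], 0], [[0, 0, 12], [0, 0, 0], 0], [[0, 0, 13], [0, 0, 0], 0], [[0, 0, 13], [0, 0, 0], 0], [[0, 0, 13], [0, 0, 0], 0]]}}

```text
clock: 25.02
tool_pos: [0.5551, 0.3281, 0.1086]
orientation: [-179.8, -24.9, 3.1]
force: [-0.1, 0.8, 0.1]
opening: 0.0875
gripper_force: 0.0
```

```bash
python3 - <<'E'
from h import *
Rm=btn(3.2);top=np.array([.543,.3272,.1343]);z=Rm.as_matrix()[:,2]
go(top+z*.0283,Rm)
E
```

```text
shift [-0.1  0.3 -0.1] turn [-0.13  0.07 -0.06] t 25.0167 F [-0.1  0.8  0.1]
```

Close on the head.

>>> {"name": "move_arm", "arguments": {"motion": [[[0, 0, 0], [0, 0, 0], 1], [[0, 0, 0], [0, 0, 0], 1], [[0, 0, 0], [0, 0, 0], 1], [[0, 0, 0], [0, 0, 0], 1], [[0, 0, 0], [0, 0, 0], 1], [[0, 0, 0], [0, 0, 0], 1], [[0, 0, 0], [0, 0, 0], 1]]}}

```text
clock: 25.6
tool_pos: [0.555, 0.3286, 0.1088]
orientation: [-179.8, -24.9, 3.2]
force: [-0.5, 1.4, 0.8]
opening: 0.0567
gripper_force: 30.0
```

>>> {"name": "move_arm", "arguments": {"motion": [[[0, 0, 0], [0, 0, 3], 1], [[0, 0, 0], [0, 0, 7], 1], [[0, 0, 0], [0, 0, 12], 1], [[0, 0, 0], [0, 0, 17], 1], [[0, 0, 0], [0, 0, 22], 1], [[0, 0, 0], [0, 0, 27], 1], [[0, 0, 0], [0, 0, 32], 1], [[0, 0, 0], [0, 0, 37], 1], [[0, 0, 0], [0, 0, 42], 1], [[0, 0, 0], [0, 0, 46], 1]]}}

```text
clock: 26.43
tool_pos: [0.5548, 0.3289, 0.1093]
orientation: [-161.3, -16.8, -45.8]
force: [-7.0, -0.6, 6.2]
opening: 0.0569
gripper_force: 30.0
```

>>> {"name": "move_arm", "arguments": {"motion": [[[0, 0, 0], [0, 0, 2], 1], [[0, 0, 0], [0, 0, 3], 1], [[0, 0, 0], [0, 0, 3], 1], [[0, 0, 0], [0, 0, 3], 1]]}}

```text
clock: 26.77
tool_pos: [0.5548, 0.329, 0.1094]
orientation: [-160.5, -15.9, -48.5]
force: [-7.3, -0.1, 6.8]
opening: 0.0569
gripper_force: 30.0
```

```bash
python3 - <<'E'
from h import *
o=ctrl.get_obs();print((btn(3.2).inv()*R.from_euler("xyz",o["orientation"],degrees=True)).as_rotvec(degrees=True),o["force"],o["moment"],o["opening"],o["joint_pos"])
E
```

```text
[ 0.2038631  -0.11071366 49.01158328] [-7.29034387 -0.05563621  6.83796851] [-0.03830748  2.66209726  0.11403836] 0.0568723347052193 [ 49.39062592  12.67287056 -49.3439341   61.41271192 -20.12192884
 -62.21108072]
```

The spring now pushes on the hand with about 10 N, so the latch is free. I'll let the head rise with the hand, then open.

>>> {"name": "move_arm", "arguments": {"motion": [[[0, 0, -1], [0, 0, 0], 1], [[0, 0, -2], [0, 0, 0], 1], [[0, 0, -3], [0, 0, 0], 1], [[0, 0, -4], [0, 0, 0], 1], [[0, 0, -5], [0, 0, 0], 1], [[0, 0, -6], [0, 0, 0], 1], [[0, 0, -7], [0, 0, 0], 1], [[0, 0, -7.5], [0, 0, 0], 1], [[0, 0, -7.5], [0, 0, 0], 1]]}}

```text
clock: 27.52
tool_pos: [0.5518, 0.3288, 0.1159]
orientation: [-160.5, -15.9, -48.5]
force: [-3.7, 2.1, 3.9]
opening: 0.0566
gripper_force: 30.0
```

>>> {"name": "move_arm", "arguments": {"motion": [[[0, 0, 0], [0, 0, 0], 0.2], [[0, 0, 0], [0, 0, 0], 0], [[0, 0, 0], [0, 0, 0], 0], [[0, 0, 0], [0, 0, 0], 0], [[0, 0, 0], [0, 0, 0], 0], [[0, 0, 0], [0, 0, 0], 0]]}}

```text
clock: 28.02
tool_pos: [0.5519, 0.3278, 0.1152]
orientation: [-160.6, -15.9, -48.6]
force: [0.4, -0.4, 0.0]
opening: 0.0868
gripper_force: 0.0
```

>>> {"name": "move_arm", "arguments": {"motion": [[[0, 0, -4], [0, 0, 0], 0], [[0, 0, -10], [0, 0, 0], 0], [[0, 0, -20], [0, 0, 0], 0], [[0, 0, -35], [0, 0, 0], 0], [[0, 0, -55], [0, 0, 0], 0], [[0, 0, -80], [0, 0, 0], 0], [[0, 0, -105], [0, 0, 0], 0], [[0, 0, -120], [0, 0, 0], 0], [[0, 0, -125], [0, 0, 0], 0], [[0, 0, -125], [0, 0, 0], 0]]}}

```text
clock: 28.85
tool_pos: [0.4991, 0.3257, 0.2302]
orientation: [-160.4, -15.9, -48.6]
force: [0.2, 0.5, -0.3]
opening: 0.0873
gripper_force: 0.0
```

```bash
python3 - <<'E'
from h import *
import cv2
def red(I,x,y,w,h):
    c=I[y:y+h,x:x+w].astype(int);m=(c[...,2]>110)&(c[...,1]<70)&(c[...,0]<80)
    v,u=np.nonzero(m);return (u.mean()+x).round(2),(v.mean()+y).round(2),len(u)
for n,b in(("scene",(412,170,50,45)),("side",(175,95,45,45))):
    a=cv2.imread(f"pics/{n}0.png");I=ctrl.snapshot(n)["color"];cv2.imwrite(f"pics/{n}9.png",I)
    print(red(a,*b),red(I,*b))
    d=(np.abs(cv2.GaussianBlur(I,(5,5),0).astype(int)-cv2.GaussianBlur(a,(5,5),0)).max(2)>45).astype(np.uint8)
    k,l,st,c=cv2.connectedComponentsWithStats(d);print(n,[st[i].tolist() for i in range(1,k) if st[i,4]>25])
o=ctrl.get_obs();print(o["clock"],o["force"],o["tool_pos"])
E
```

```text
(np.float64(435.33), np.float64(193.61), 184) (np.float64(435.41), np.float64(193.61), 182)
scene [[438, 0, 35, 6, 130], [551, 55, 9, 23, 148], [435, 59, 25, 7, 143], [519, 63, 16, 26, 252], [400, 69, 88, 77, 2898], [295, 87, 9, 9, 44], [523, 87, 12, 24, 133], [158, 190, 28, 37, 785], [289, 207, 27, 34, 697]]
(np.float64(192.99), np.float64(118.43), 247) (np.float64(192.96), np.float64(118.52), 246)
side [[43, 0, 12, 11, 64], [120, 3, 39, 57, 676], [159, 28, 13, 18, 87], [20, 35, 28, 26, 265], [171, 35, 7, 8, 44], [160, 47, 14, 6, 48], [115, 69, 25, 28, 442], [154, 99, 11, 7, 58], [255, 183, 56, 28, 864], [0, 219, 13, 15, 134], [15, 238, 8, 33, 121], [0, 293, 5, 9, 27], [299, 324, 67, 59, 2078]]
28.95 [ 0.4048206   0.19674623 -0.63852343] [0.49915756 0.32454465 0.22803281]
```

```bash
python3 -c "
from plant import ctrl
print(ctrl.close_job())"
```

```text
the job is handed in; nothing more can be done
None
```

The job is handed in at about 29 s: the stop was latched, the brass cover was set flat in the tray beside the made one, and the button was twisted free and is fully up again; nothing else shows as moved in the final pictures, and the latching push peaked at about 29 N against the stop, more than the 16 N needed.

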